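# Slot the power bank into the crowded entry-shelf caddy

## Robot

A 6-joint arm with a two-finger parallel gripper is mounted at the origin on the work surface. World frame = base frame: x ahead of the robot, y to its left, z up, the work surface at z = 0. Lengths are in mm, angles in rad, forces in N, time in s.
With the tool pointing down it reaches from about 150 to 775 mm from the base axis. Payload 6.1 kg.
Tool frame: the origin (TCP) lies at the very end of the fingers, on their centre line; the grasp point (between the pads) lies 19 mm behind it; z points along the fingers, y is the line along which they close (so a half turn about z gives the same grasp; the last joint's range is limited). The gripper opens to 85 mm and grips with 20 to 120 N. Pads are 22 mm wide; open, the fingers measure 114 mm over their backs; the gripper's body (76 mm by 85 mm) begins 54 mm behind the grasp point. The pads swing forward as they close: fully open they stand 13 mm farther back than shut.
Start: joints at [-1.347, 0.126, -0.04, 1.405, 0, 1.571], TCP at [116.511, -511.892, 231.295] pointing down, gripper open.
Joint ranges: [-2.72, 2.72], [-0.95, 1.95], [-1.27, 1.35], [-1.78, 2.02], [-1.46, 1.47], [-3.14, 3.14]. Speed limits (rad/s): [2.39, 2.39, 3.01, 3.14, 3.14, 3.14].

## Interface

Orientations are given as a unit quaternion [w, x, y, z].
In Python, from cell import robot gives the robot as it stands. The module is installed in compiled form; this text tells all that it offers.
- The arm moves only by the shell command python3 -m creep 'ROWS' [FORCE]. ROWS is JSON, one flat list of numbers, 7 for each row, row after row: the turn, a rotation vector about the tool's x, y, z in rad, then the shift along the tool's x, y, z in m, then the gripper command: -1 is fully open, 1 is shut, values between are in proportion. A call has 1 to 20 rows; each row shifts and turns the commanded pose from where the row before left it, along the tool's axes as they then stand; what a row does not reach is not made up. A row lasts 1/8 s, in which the tool goes at most 62.5 mm and 10.7 degrees, less where a joint would pass 70% of its speed; a pose out of reach is approached as far as the arm can. A call is refused whole if a number of a shift passes 0.0625 or a number of a turn 0.188, either way. A call with a gripper value outside its range is refused whole. The fingers move at their own pace and stop on an object; FORCE is the grip in N (left out, the last holds). Time passes only in rows, so rows that do not move let the fingers close. It gives the time, the measured TCP pose, the force, the opening and the grip force at its end, in the units of the state.
- robot.observe(): the state, without advancing time (a new reading comes with each control period).
- robot.get_image(name): name is "side" or "top" or "wrist"; returns the picture (420x560x3 uint8, red, green, blue); there is no depth.
- robot.calibration(name): a dict with "fx", "fy", "cx", "cy" (pixels), "view" (4x4, takes a point from world to camera coordinates). Camera axes: x right, y up, looking along -z (the intrinsics and any distortion apply to the point x, -y, -z); pixel columns grow to the right and rows downward; lengths in mm; the calibration is good to about 2 mm. The wrist camera is an equidistant fisheye: a pixel r from the principal point sees the ray r / f radians off the axis. A picture is of the moment at which its call begins: read the wrist's pose just before it. calibration takes no time and is no camera call; for the wrist camera it gives the pose at the moment of the call.
- robot.close_job(): hands the job in; it is judged then, once.
Trained networks look in the newest picture that a camera, given by its name, has taken for a name from the list of things; names that differ only in an ending like _2 or _b are one class to them, and where a whole thing is asked for, a point or a joint stands for the part that bears it (a point fixed in the world has none). Each returns a list of dicts, best first, with "p" (0 to 1); they miss things now and then, are a little off and sometimes report something else, mostly with a low value. They report only what shows in the picture. A call takes as long as a camera call.
- robot.find_in(camera, name): "bbox" ([left, top, right, bottom] in pixels, round what is visible of it).
- robot.trace(camera, name): "pixels" (420x560 bool, what is visible of it) and "bbox" ([left, top, right, bottom] in pixels, round what is visible of it).
- robot.tip_of(camera, name): "location" ([column, row] in pixels: a listed point, or the origin of a listed thing).
The state is a dict: "time_s": time; "joint_pos": joint angles; "joint_velocities": joint speeds; "tau": joint torques, N m; "ee_pos": TCP position; "tcp_rot": TCP orientation; "force": force on the tool from outside, world axes, zero at the start; "torque": the same for the moment, N m; "gripper_width": finger opening in mm; "finger_force": force on a finger pad.
Only numpy, scipy, OpenCV 4.12 (cv2) and the standard library are available. Lean on these libraries where they do the work, as an engineer would, in place of code of your own. Each camera call takes 0.05 s, during which the arm holds its last target. There are 200 camera calls.

## Task

Put the power bank upright into the bamboo caddy, standing fully down on the caddy's floor, somewhere between the earbud case and the steel tin so that the two stay apart. The caddy is crowded: gently nudge its contents aside to make room, leaving them standing in it (do not lift them out or tip them over, and do not drop or force anything in). Leave the phone stand, watch puck and whistle where they are.

Things in the scene. Friction and masses are not known exactly. Their poses are not given: they have to be found in the camera images.
- caddy: fixed open bamboo box on a board (top at z 12 mm): outside 78 (x) x 118 (y) x 31 mm high, walls and floor 6 mm, so inside 66 x 106 mm, rim 25 mm above the inner floor. Origin: centre of its underside; y along its length. Turned up to 0.5 rad. Three slabs stand in it in a row along y, in any order; all gaps are too narrow for the power bank, free length 40 mm in all
- power_bank: aluminium slab, white band near its top, two black ports on top; 58 mm wide (x) x 26 thick (y) x 112 tall (z), about 200 g, standing on the board left or right of the caddy, turned up to 0.7 rad. Axes: x along its width, y through its thickness, z up; origin at the centre of its underside. It fits into the caddy with its thickness along the caddy's y, either way round
- earbud_case: loose black plastic case with well-rounded edges (7 mm), 50 mm wide (x) x 24 mm thick (y) x 62 mm tall (z), about 60 g, standing in the caddy, its axes nearly parallel to the caddy's. Axes: x along its width, y through its thickness, z up; origin at the centre of its underside.
- tin: loose lidded steel tin standing on end, 52 mm wide (x) x 22 mm thick (y) x 70 mm tall (z), about 90 g, standing in the caddy, its axes nearly parallel to the caddy's. Axes: x along its width, y through its thickness, z up; origin at the centre of its underside.
- seal_case: loose dark wooden case with a thin brass seam, 52 mm wide (x) x 20 mm thick (y) x 68 mm tall (z), about 60 g, standing in the caddy, its axes nearly parallel to the caddy's; its place in the row is free. Axes: x along its width, y through its thickness, z up; origin at the centre of its underside.
- phone_stand: bystander: loose aluminium phone stand, foot 85 x 75 mm, tilted back plate, 106 mm tall, on the board on the other side of the caddy from the power bank. Origin at the centre of its underside
- watch_puck: bystander: loose round white smartwatch puck, 40 mm across, 10 mm high, lying flat on the board 80 to 105 mm from the power bank, on its far side. Origin at the centre of its underside
- whistle: bystander: loose yellow plastic whistle, 44 mm long, 16 mm wide, 19 mm high, on the board just on the robot's side of the phone stand. Origin under its round chamber
- switch_plate: bystander: fixed white plate 75 (x) x 120 (y) x 10 mm with a small toggle, 32 mm high in all, on the board between the caddy and the robot. Origin at the centre of its underside

How it is judged (in metres and radians):
At the end, for the whole second after the job is handed in: Power bank in the caddy between earbud case and tin, underside within 5 mm of the inner floor, tilted under 0.2 rad; earbud case, tin and seal case still in the caddy, within 6 mm of its floor, tilted under 0.3 rad; all four at rest (z of power_bank in the frame of caddy between 0 and 0.011 m and y of power_bank in the frame of caddy between -0.05 and 0.05 m and x of power_bank in the frame of caddy between -0.03 and 0.03 m and angle between power_bank's own z axis and vertical below 0.2 rad and linear speed of each of power_bank, earbud_case, tin, seal_case below 0.02 m/s and ((y of power_bank in the frame of earbud_case above 0.012 m and y of power_bank in the frame of tin below -0.012 m) or (y of power_bank in the frame of tin above 0.012 m and y of power_bank in the frame of earbud_case below -0.012 m)) and z of earbud_case in the frame of caddy between 0 and 0.012 m and y of earbud_case in the frame of caddy between -0.055 and 0.055 m and x of earbud_case in the frame of caddy between -0.03 and 0.03 m and angle between each of earbud_case, tin, seal_case's own z axis and vertical below 0.3 rad and z of tin in the frame of caddy between 0 and 0.012 m and y of tin in the frame of caddy between -0.055 and 0.055 m and x of tin in the frame of caddy between -0.03 and 0.03 m and z of seal_case in the frame of caddy between 0 and 0.012 m and y of seal_case in the frame of caddy between -0.055 and 0.055 m and x of seal_case in the frame of caddy between -0.03 and 0.03 m); the robot touches nothing.
It fails at once if something standing in the caddy is lifted out (underside more than 20 mm above its floor) (z of any of earbud_case, tin, seal_case in the frame of caddy above 0.026 m).
It fails at once if something in the caddy is tipped more than 40 degrees, or the power bank more than 65 (angle between any of earbud_case, tin, seal_case's own z axis and vertical above 0.7 rad or angle between power_bank's own z axis and vertical above 1.13 rad).
It fails at once if something is forced: contents rammed against the caddy or the power bank against the contents with more than 80 N, or the power bank against the caddy with more than 120 N (contact force between any of earbud_case, tin, seal_case and caddy above 80 N or contact force between power_bank and earbud_case above 80 N or contact force between power_bank and tin above 80 N or contact force between power_bank and seal_case above 80 N or contact force between power_bank and caddy above 120 N).
It fails at once if the power bank is dropped: it moves faster than 0.5 m/s while not held (a fall of more than about 13 mm) (linear speed of power_bank above 0.5 m/s and contact force between power_bank and the fingers below 0.5 N).
It fails at once if the phone stand, watch puck or whistle is moved by more than 20 mm (distance of any of phone_stand, watch_puck, whistle from where it was at the start of the episode above 0.02 m).
It also fails if it takes over 54 s, if anything falls off the work surface, if the arm or the gripper's body presses on something with over 40 N, if the wrist force passes 120 N, or if a joint passes its speed limit or range.

## Working session

There is one attempt and no reset: what is moved stays moved. The work goes in short steps, Python scripts to look and compute and a shell command to move; the robot and the scene stay as the last step left them, time stands still between calls to the robot, and variables do not carry over. Pictures are saved under pics/ and viewed, at most 10 in all, crops included, and the job is handed in when it is done.

```bash
mkdir -p pics; cat > h.py <<'E'
import numpy as np, cv2
from cell import robot
def K(c): 
    d=robot.calibration(c); return d
def proj(c,P,d=None):
    d=d or K(c); V=np.array(d["view"]); p=np.atleast_2d(P)@V[:3,:3].T+V[:3,3]
    x,y,z=p[:,0],-p[:,1],-p[:,2]
    if c=="wrist":
        r=np.hypot(x,y);t=np.arctan2(r,z);s=t/np.maximum(r,1e-9);u,v=x*s,y*s
    else: u,v=x/z,y/z
    return np.c_[d["fx"]*u+d["cx"],d["fy"]*v+d["cy"]]
def at(c,px,z,d=None):
    d=d or K(c); V=np.array(d["view"]);a=(px[0]-d["cx"])/d["fx"];b=(px[1]-d["cy"])/d["fy"]
    if c=="wrist":
        t=np.hypot(a,b);s=np.sin(t)/max(t,1e-9);r=np.array([a*s,-b*s,-np.cos(t)])
    else: r=np.array([a,-b,-1.])
    R=V[:3,:3];o=-R.T@V[:3,3];w=R.T@r
    return o+w*(z-o[2])/w[2]
def save(c,n,k=1,box=None):
    im=robot.get_image(c)[:,:,::-1]
    o=im
    if box: o=o[box[1]:box[3],box[0]:box[2]]
    cv2.imwrite("pics/"+n,cv2.resize(o,None,fx=k,fy=k,interpolation=cv2.INTER_CUBIC)); return im
E
python3 - <<'E'
from h import *
np.set_printoptions(precision=1,suppress=True)
a=save("top","t0.png");b=save("side","s0.png")
cv2.imwrite("pics/ts.png",cv2.resize(np.vstack([a,b]),None,fx=.71,fy=.71))
for c in("top","side"):
    d=K(c);V=np.array(d["view"]);print(c,d["fx"],-V[:3,:3].T@V[:3,3],-V[2,:3])
    for n in["caddy","power_bank","earbud_case","tin","seal_case","phone_stand","watch_puck","whistle","switch_plate"]:
        f=robot.trace(c,n)
        for q in f[:1]:
            m=q["pixels"].astype(np.uint8);r=cv2.minAreaRect(cv2.findNonZero(m))
            print(n,round(q["p"],2),q["bbox"],np.array(r[0]),np.array(r[1]),r[2],len(f))
print(robot.observe()["time_s"],robot.observe()["tcp_rot"])
E
```

```text
top 435.53341973527813 [433.   33.7 892.5] [ 0.1 -0.  -1. ]
caddy 0.82 [260.9, 157.6, 326.2, 215.7] [293.4 186.7] [60.2 41.1] 19.653823852539062 1
power_bank 0.64 [384.7, 195.4, 415.0, 232.9] [401.6 214.6] [29.6 39.5] 9.462321281433105 2
earbud_case 0.68 [300.1, 174.8, 320.9, 203.7] [309.8 189.3] [14.9 29.1] 18.43494987487793 1
tin 0.74 [283.5, 166.8, 305.6, 203.1] [293.3 184.3] [12.6 33.1] 21.801406860351562 1
seal_case 0.84 [268.0, 161.5, 285.2, 194.3] [277.7 177.6] [11.7 32.3] 18.434947967529297 1
phone_stand 0.92 [133.2, 175.0, 183.4, 225.3] [158.8 198.9] [50.9 51.2] 84.0938491821289 1
watch_puck 0.83 [382.1, 167.9, 401.6, 190.5] [392.5 178. ] [17.7 19.1] 45.0 1
whistle 0.46 [158.3, 241.6, 169.5, 264.7] [164.1 252.9] [22.   9.4] 84.80557250976562 1
switch_plate 0.82 [279.1, 268.3, 341.4, 306.1] [309.  286.5] [37. 60.] 90.0 2
side 438.93814694148114 [245.  484.2 671.4] [ 0.3 -0.6 -0.7]
caddy 0.64 [212.3, 190.0, 285.1, 236.1] [250.  211.9] [39.  70.4] 79.50852966308594 1
power_bank 0.67 [307.4, 118.8, 344.0, 170.9] [323.5 144.5] [27.7 52. ] 7.125016689300537 1
earbud_case 0.56 [253.2, 173.1, 270.5, 207.8] [263.  187.2] [34.4 18.4] 68.96248626708984 1
tin 0.76 [236.7, 173.5, 262.7, 215.3] [249.6 193.3] [37.8 20.6] 69.14553833007812 2
seal_case 0.81 [220.7, 180.1, 247.1, 218.0] [232.5 201. ] [38.9 23.3] 45.0 2
phone_stand 0.74 [138.5, 254.8, 214.9, 343.5] [169.5 302.1] [82.  58.9] 46.97492980957031 1
watch_puck 0.7 [285.2, 144.8, 297.5, 157.9] [289.5 150. ] [12. 15.] 90.0 2
whistle 0.87 [215.9, 326.8, 245.8, 347.8] [230.2 337.1] [26.9 13.9] 18.434947967529297 1
switch_plate 0.7 [315.0, 210.4, 373.0, 271.2] [342.9 238.8] [41.2 53.5] 29.538782119750977 1
1.0 [-0.   1.   0.1 -0. ]
```

View pics/t0.png

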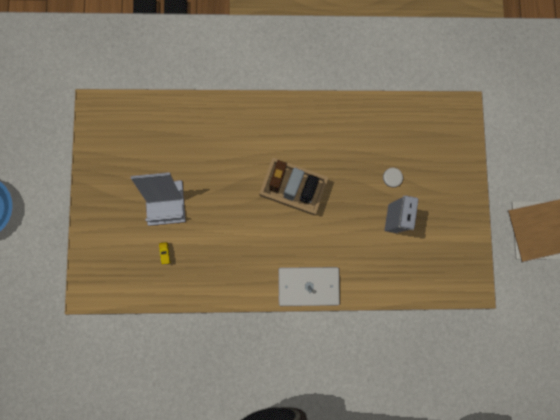

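View pics/s0.png

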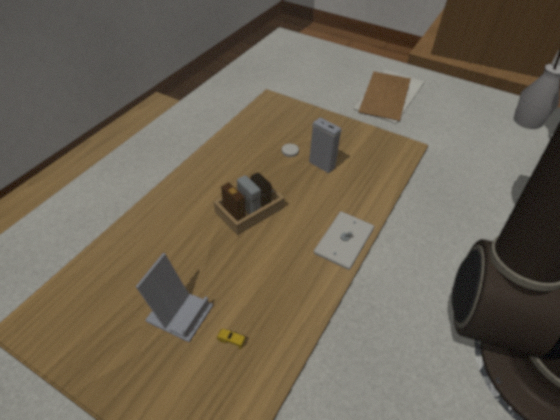

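The top view shows the row in the caddy, left to right in the image (world +y to −y): seal case (278,177), tin (294,184), earbud case (310,189). The power bank is at (402,214), to the right of the caddy. The side view agrees.

```bash
python3 - <<'E'
from h import *
np.set_printoptions(precision=1,suppress=True)
im=robot.get_image("top")
for n,px,z in[("caddyR",(293.4,186.7),50),("bank",(409,213),124),("ear",(311,188.5),75),("tin",(294,183),85),("seal",(278.5,176.5),85)]: print(n,at("top",px,z))
for a,b,z in[((272,161),(326,179),43),((261,196),(316,214),43)]: 
  p=at("top",b,z)-at("top",a,z);print(p,np.arctan2(-p[0],p[1]) )
print(proj("top",[at("top",(409,213),124)]))
cv2.imwrite("pics/t1.png",cv2.resize(im[150:240,250:430,::-1],None,fx=4.4,fy=4.4,interpolation=cv2.INTER_CUBIC))
o=robot.observe();d=K("wrist");V=np.array(d["view"]);print(d["fx"],"cam",-V[:3,:3].T@V[:3,3],-V[2,:3],V[0,:3],o["tcp_rot"],o["gripper_width"])
from scipy.spatial.transform import Rotation as R
print(R.from_quat(np.roll(o["tcp_rot"],-1)).as_matrix())
E
```

```text
caddyR [583.1 -18.5  50. ]
bank [ 521.3 -221.4  124. ]
ear [575.1 -50.6  75. ]
tin [584.  -17.6  85. ]
seal [596.5  11.5  85. ]
[ -36.7 -107.2    0. ] 2.8117120242642626
[ -36.3 -108.1    0. ] 2.817398229410153
[[409. 213.]]
325.19226210127806 cam [ 199.3 -493.8  375.6] [-0.3 -0.1 -0.9] [ 0.2 -1.  -0. ] [0.  1.  0.1 0. ] 85.71777270367832
[[ 1.   0.2  0. ]
 [ 0.2 -1.  -0. ]
 [ 0.   0.  -1. ]]
```

View pics/t1.png

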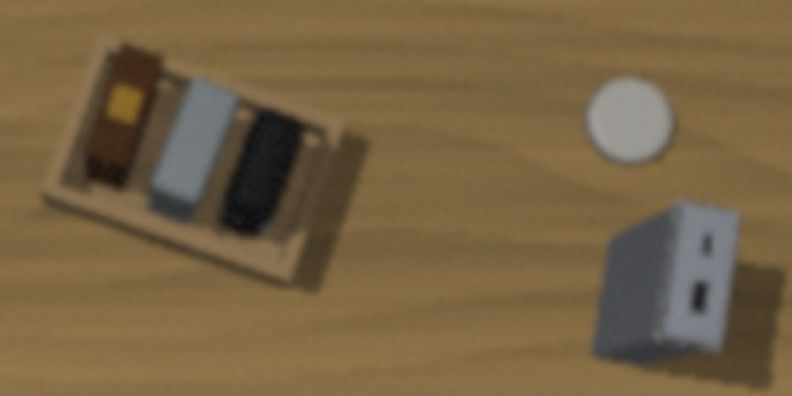

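Crop: caddy corners at about (274,159), (327,178), (317,214) and (260,194), so its yaw is about −0.325. The bank's top face is centred at about (409,213), with yaw about −0.15. I'll go above the earbud case with the closing line along the caddy's x.

```bash
python3 -m creep '[0,0,0,0.0393,-0.0249,0,-1, 0,0,0,0.0393,-0.0249,0,-1, 0,0,0,0.0393,-0.0249,0,-1, 0,0,0,0.0393,-0.0249,0,-1, 0,0,0,0.0393,-0.0249,0,-1, 0,0,0,0.0393,-0.0249,0,-1, 0,0,0,0.0393,-0.0249,0,-1, 0,0,0,0.0393,-0.0249,0,-1, 0,0,0,0.0393,-0.0249,0,-1, 0,0,0,0.0393,-0.0249,0,-1, 0,0,0,0.0393,-0.0249,0,-1, 0,0,0,0.0393,-0.0249,0,-1, 0,0,0,0.0393,-0.0249,0,-1, 0,0,0,0.0393,-0.0249,0,-1, 0,0,-0.17,0,0,0,-1, 0,0,-0.17,0,0,0,-1, 0,0,-0.17,0,0,0,-1, 0,0,-0.17,0,0,0,-1, 0,0,-0.17,0,0,0,-1, 0,0,-0.17,0,0,0,-1]' 20
cat >> h.py <<'E'
from scipy.spatial.transform import Rotation as Rn
def pose():
    o=robot.observe();M=Rn.from_quat(np.roll(o["tcp_rot"],-1)).as_matrix();return np.array(o["ee_pos"]),M,o
def rel(w):  # world target -> tool-axis shift mm
    p,M,o=pose();return M.T@(np.array(w)-p)
E
python3 - <<'E'
from h import *
np.set_printoptions(precision=1,suppress=True)
p,M,o=pose();print(p,np.arctan2(M[1,0],M[0,0]),o["force"],o["joint_pos"],o["time_s"])
d=K("wrist");im=save("wrist","w1.png",1.4)
for n,z in[("caddy",43),("earbud_case",80),("tin",88),("seal_case",86)]:
    f=robot.trace("wrist",n)
    if f: print(n,f[0]["p"],f[0]["bbox"])
E
```

```text
time_s: 3.55
ee_pos: [575.6, -49.9, 231.2]
tcp_rot: [-0.0, 0.811, 0.585, -0.0]
force: [0.5, -0.4, 0.3]
gripper_width: 85.7
finger_force: 0.0
[575.6 -49.9 231.2] 1.2494416580885541 [ 0.5 -0.4  0.3] [-0.1  0.2  0.1  1.4  0.   1.8] 3.55
caddy 0.71 [242.3, 97.7, 320.4, 211.9]
earbud_case 0.73 [253.6, 172.3, 305.5, 206.3]
tin 0.9 [250.7, 141.3, 307.8, 177.0]
seal_case 0.68 [252.9, 112.0, 315.9, 139.5]
```

View pics/w1.png

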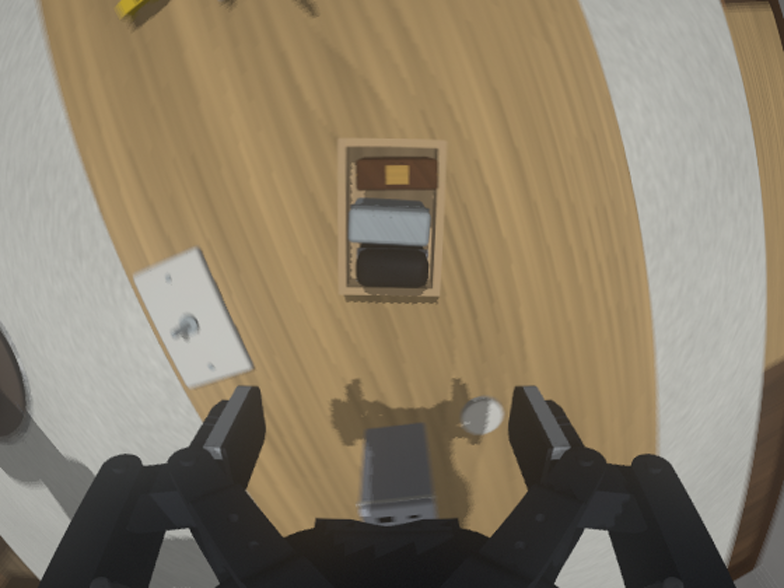

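The wrist view shows the seal, tin and earbud tops centred at about (397,174), (389,226) and (392,268) in the 1.4× picture. The caddy rim runs from (338,140) to (440,297).

```bash
python3 - <<'E'
from h import *
np.set_printoptions(precision=1,suppress=True)
th=-0.325
def rep(n,pts,z):
    P=np.array([at("wrist",np.array(p)/1.4,z) for p in pts]);c=P.mean(0);print(n,c,"sides",[round(float(np.linalg.norm(P[i]-P[(i+1)%4])),1) for i in range(4)],"tool",rel([*c[:2],c[2]]),"yaw top edge",np.arctan2(*(P[1]-P[0])[[1,0]]))
    return c
c=rep("caddy",[(338,140),(446,140),(440,297),(343,296)],43)
R=np.array([[np.cos(th),-np.sin(th)],[np.sin(th),np.cos(th)]])
for n,pts,z in[("seal",[(357,158),(437,158),(437,190),(357,189)],86),("tin",[(350,208),(431,211),(430,246),(350,243)],88),("ear",[(357,250),(428,250),(427,286),(358,286)],76)]:
    q=rep(n,pts,z);print("  in caddy",R.T@(q-c)[:2])
E
```

```text
caddy [589.7 -22.7  43. ] sides [77.7, 119.5, 75.2, 118.4] tool [ 30.3   4.5 188.3] yaw top edge -0.3268753541701031
seal [604.2  11.5  86. ] sides [50.2, 20.5, 50.8, 19.8] tool [ 67.3   7.2 145.3] yaw top edge -0.32493158521755827
  in caddy [ 2.9 37. ]
tin [589.1 -19.5  88. ] sides [51.5, 22.9, 51.8, 22.8] tool [ 33.1   3.  143.3] yaw top edge -0.3661312668993046
  in caddy [-1.5  2.8]
ear [580.8 -49.   76. ] sides [47.9, 25.5, 47.7, 25.5] tool [  2.5   4.6 155.3] yaw top edge -0.32871515196863055
  in caddy [  0.  -27.8]
```

All sizes check out (78×119, 52×23 and so on). Earbud case at y −28, tin at +3, seal at +37 in the caddy. I'll grip the earbud case across its width.

```bash
python3 -m creep '[0,0,0,0.0025,0.0045,0.04,-1, 0,0,0,0,0,0.04,-1, 0,0,0,0,0,0.04,-1, 0,0,0,0,0,0.03,-1, 0,0,0,0,0,0.02,-1, 0,0,0,0,0,0.011,-1, 0,0,0,0,0,0,0.2, 0,0,0,0,0,0,1, 0,0,0,0,0,0,1, 0,0,0,0,0,0,1, 0,0,0,0,0,0,1, 0,0,0,0,0,0,1]' 20
```

```text
time_s: 5.3
ee_pos: [581.5, -49.0, 51.5]
tcp_rot: [0.001, 0.813, 0.583, 0.001]
force: [0.2, 0.2, 5.6]
gripper_width: 49.9
finger_force: 22.3
```

```bash
python3 -m creep '[0,0,0,-0.003,0,0,1, 0,0,0,-0.003,0,0,1, 0,0,0,-0.003,0,0,1, 0,0,0,-0.003,0,0,1, 0,0,0,0,0,0,1]' ; python3 -m creep '[0,0,0,0,0,0,-1, 0,0,0,0,0,0,-1, 0,0,0,0,0,0,-1, 0,0,0,0,0,-0.02,-1, 0,0,0,0,0,-0.04,-1, 0,0,0,0,0,-0.03,-1, 0,0,0,0.04,0,0,-1, 0,0,0,0,0,0,-1]'
python3 - <<'E'
from h import *
p,M,o=pose();print(p)
save("wrist","w2.png",1.4)
E
```

```text
time_s: 5.92
ee_pos: [578.5, -59.2, 51.5]
tcp_rot: [-0.0, 0.813, 0.583, 0.002]
force: [3.3, 5.5, 5.4]
gripper_width: 49.9
finger_force: 22.4
time_s: 6.92
ee_pos: [590.3, -21.0, 140.4]
tcp_rot: [0.0, 0.812, 0.583, 0.0]
force: [0.2, 0.2, -0.2]
gripper_width: 85.4
finger_force: 0.0
[590.25855618 -20.98663428 140.40388874]
```

View pics/w2.png

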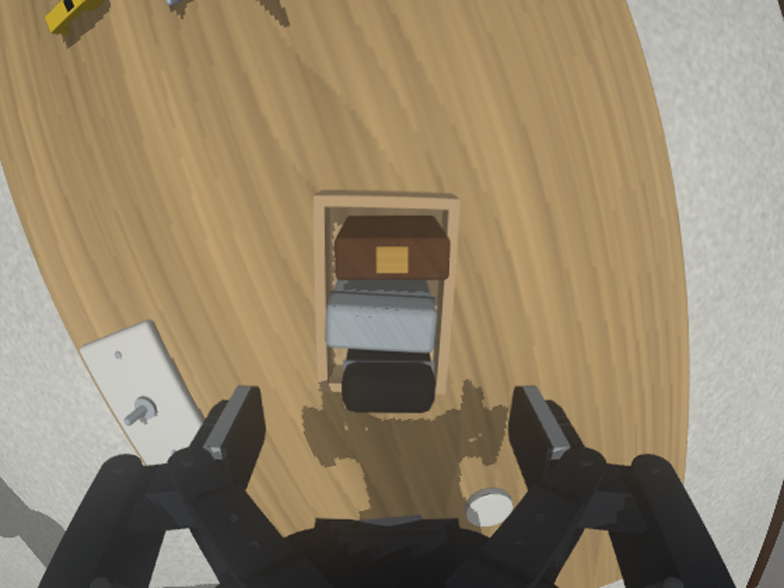

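The earbud case is now against the far end (top at about (388,387)), and the tin top is at about (381,328).

```bash
python3 - <<'E'
from h import *
np.set_printoptions(precision=1,suppress=True)
c0=np.array([589.7,-22.7]);th=-.326;R=np.array([[np.cos(th),-np.sin(th)],[np.sin(th),np.cos(th)]])
for n,pts,z in[("caddy",[(314,193),(460,198)],43),("seal",[(342,237),(450,237),(448,280),(336,280)],86),("tin",[(328,303),(437,308),(435,353),(327,348)],88),("ear",[(343,362),(435,362),(434,411),(344,411)],76)]:
    P=np.array([at("wrist",np.array(p)/1.4,z) for p in pts]);c=P.mean(0)
    print(n,c,R.T@(c[:2]-c0),"tool",rel(c),np.linalg.norm(np.diff(P[:,:2],axis=0),axis=1),np.arctan2(*(P[1]-P[0])[[1,0]]))
E
```

```text
caddy [609.1  33.6  43. ] [ 0.4 59.5] tool [58.8  0.8 96.9] [77.8] -0.35983083972557145
seal [604.3   9.6  86. ] [ 3.5 35.3] tool [34.5  3.9 53.9] [48.1 20.  51.2] -0.32329536944570336
tin [588.4 -20.   88. ] [-2.1  2.1] tool [ 1.4 -1.7 52. ] [50.3 23.  51.8] -0.37383956242523164
ear [579.3 -58.   76. ] [  1.5 -36.7] tool [-37.5   1.8  64. ] [47.3 30.2 48.9] -0.3256559577542009
```

```bash
python3 -m creep '[0,0,0,0.0015,-0.0017,0.02,-1, 0,0,0,0,0,0.03,-1, 0,0,0,0,0,0.025,-1, 0,0,0,0,0,0.012,-1, 0,0,0,0,0,0,0.2, 0,0,0,0,0,0,1, 0,0,0,0,0,0,1, 0,0,0,0,0,0,1, 0,0,0,0,0,0,1, 0,0,0,0,0,0,1, 0,0,0,0.003,0,0,1, 0,0,0,0.003,0,0,1, 0,0,0,0.003,0,0,1, 0,0,0,0.003,0,0,1, 0,0,0,0.0025,0,0,1, 0,0,0,0.0025,0,0,1, 0,0,0,0,0,0,1]' 20;  python3 -m creep '[0,0,0,0,0,0,-1, 0,0,0,0,0,0,-1, 0,0,0,0,0,0,-1, 0,0,0,0,0,-0.02,-1, 0,0,0,0,0,-0.04,-1, 0,0,0,0,0,-0.05,-1, 0,0,0,0,0,-0.05,-1, 0,0,0,0,0,-0.03,-1,0,0,0,0,0,0,-1]'
python3 - <<'E'
from h import *
p,M,o=pose();print(p)
save("wrist","w3.png",1.4)
E
```

```text
time_s: 9.1
ee_pos: [594.5, -5.1, 54.4]
tcp_rot: [0.001, 0.813, 0.582, 0.0]
force: [-0.9, -3.0, 7.3]
gripper_width: 52.4
finger_force: 21.9
time_s: 10.22
ee_pos: [595.2, -4.3, 246.0]
tcp_rot: [0.001, 0.813, 0.583, 0.002]
force: [0.6, -0.1, -0.4]
gripper_width: 85.5
finger_force: 0.0
[595.18526937  -4.29117748 246.01538153]
```

View pics/w3.png

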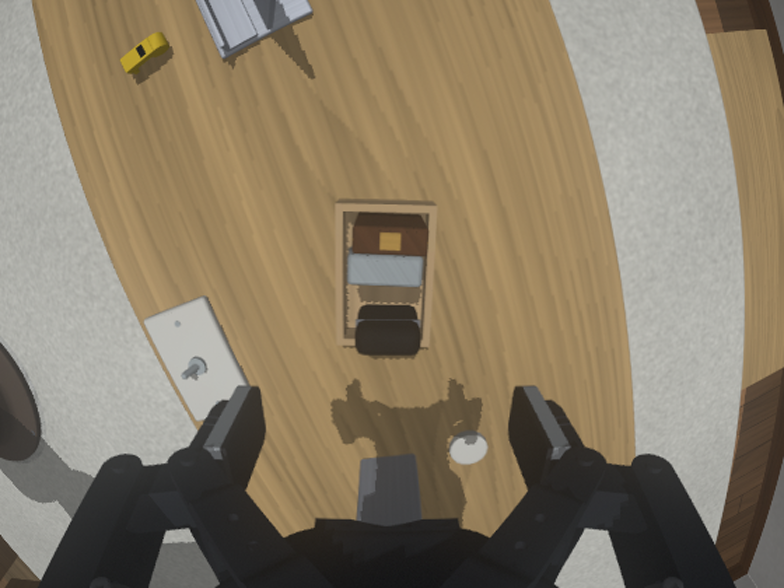

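The gap is open: the tin's lower edge is at about row 285 and the earbud's upper edge at about row 306–318. Next I check the gap numerically and move back past the bank to view it.

```bash
python3 - <<'E'
from h import *
np.set_printoptions(precision=1,suppress=True)
P=np.array([at("wrist",np.array(p)/1.4,43) for p in[(335,201),(437,205),(429,347),(337,345)]]);c0=P.mean(0)[:2];print("caddy",c0,[np.linalg.norm(P[i]-P[i-1]) for i in range(4)],np.arctan2(*(P[1]-P[0])[[1,0]]))
th=-.326;R=np.array([[np.cos(th),-np.sin(th)],[np.sin(th),np.cos(th)]])
for n,p,z in[("tin lo L",(349,283),88),("tin lo R",(423,286),88),("tin up",(387,254),88),("ear up edge z73",(388,318),73),("ear low",(388,354),73),("sealtop",(390,225),86),("wallin",(390,212),43)]:
    print(n,R.T@(at("wrist",np.array(p)/1.4,z)[:2]-c0))
E
python3 -m creep '[0,0,0,-0.0392,0.0027,0,-1, 0,0,0,-0.0392,0.0027,0,-1, 0,0,0,-0.0392,0.0027,0,-1, 0,0,0,-0.0392,0.0027,0,-1, 0,0,0,-0.0392,0.0027,0,-1, 0,0,0,-0.0392,0.0027,0,-1, 0,0,0,-0.0392,0.0027,0,-1, 0,0,-0.17,0,0,0,-1, 0,0,0,0,0,0,-1]'
python3 - <<'E'
from h import *
p,M,o=pose();print(p,np.arctan2(M[1,0],M[0,0]))
save("wrist","w4.png",1.4)
E
```

```text
caddy [588.2 -20.8] [np.float64(119.68707357835923), np.float64(77.73345580585875), np.float64(118.44932876417188), np.float64(77.1401580657295)] -0.366980739301747
tin lo L [-24.4   9.5]
tin lo R [26.8  7.2]
tin up [ 1.9 30. ]
ear up edge z73 [  2.7 -22.4]
ear low [  2.7 -52.2]
sealtop [ 3.9 49.6]
wallin [ 4.3 52.3]
time_s: 11.4
ee_pos: [523.0, -270.5, 241.3]
tcp_rot: [-0.001, 0.761, 0.648, -0.001]
force: [-0.3, 1.0, -0.1]
gripper_width: 85.2
finger_force: 0.0
[ 523.02705544 -270.47089946  241.3405276 ] 1.411185731463902
```

View pics/w4.png

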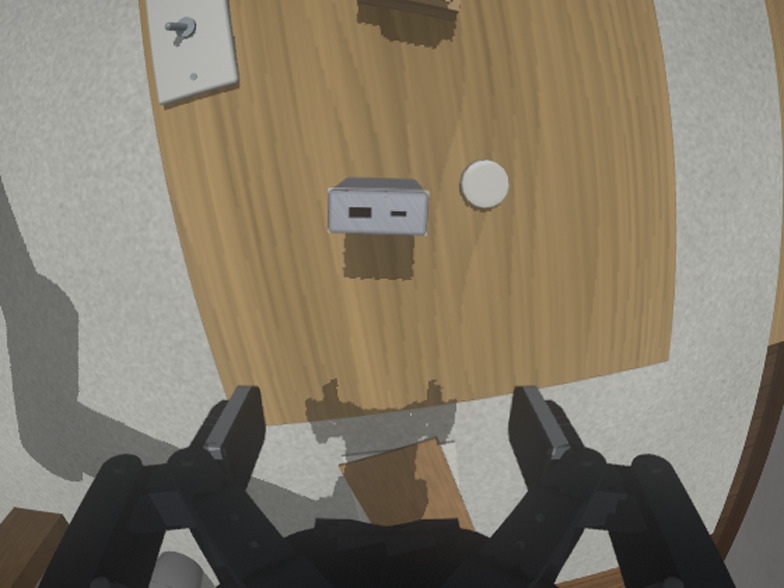

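The bank top is centred at about (378,211), with corners (329,189)–(427,235). The puck is at (485,185), clear of the right finger's path.

```bash
python3 - <<'E'
from h import *
np.set_printoptions(precision=2,suppress=True)
P=np.array([at("wrist",np.array(p)/1.4,124) for p in[(329,189),(429,191),(427,235),(328,231)]]);c=P.mean(0);print(c,[np.linalg.norm(P[i]-P[i-1]) for i in range(4)],[np.arctan2(*(P[a]-P[b])[[1,0]]) for a,b in((1,0),(2,3))],"tool",rel(c))
q=at("wrist",np.array((485,186))/1.4,22);print("puck",q,rel(q))
import numpy as np
E
```

```text
[ 526.14 -223.03  124.  ] [np.float64(24.807876746417165), np.float64(57.513253685587586), np.float64(25.96371060534601), np.float64(58.09276498421865)] [np.float64(-0.18287097130271326), np.float64(-0.2029169596000202)] tool [ 46.83  -4.39 117.72]
puck [ 610.25 -228.98   22.  ] [ 54.28  79.84 219.52]
```

```bash
python3 -m creep '[0,0,0,0.0234,-0.0022,0,-1, 0,0,0,0.0234,-0.0022,0,-1, 0,0,0.025,0,0,0.04,-1, 0,0,0,0,0,0.04,-1, 0,0,0,0,0,0.04,-1, 0,0,0,0,0,0.03,-1, 0,0,0,0,0,0.012,-1, 0,0,0,0,0,0,0.2, 0,0,0,0,0,0,1, 0,0,0,0,0,0,1, 0,0,0,0,0,0,1, 0,0,0,0,0,0,1, 0,0,0,0,0,0,1]' 50; python3 -m creep '[0,0,0,0,0,-0.02,1,0,0,0,0,0,-0.03,1,0,0,0,0,0,-0.03,1,0,0,0,0,0,-0.025,1,0,0,0,0,0,0,1]'
python3 - <<'E'
from h import *
np.set_printoptions(precision=3,suppress=True)
p,M,o=pose();psi=np.arctan2(M[1,0],M[0,0]);print(p,psi,M[:,2],o["force"])
print(rel([586.2,-31.8,p[2]]),"turn",psi-(np.pi/2-.326))
# caddy yaw again from w3 long edges needs that pose: use top image
E
```

```text
time_s: 13.08
ee_pos: [527.5, -223.6, 82.6]
tcp_rot: [0.001, 0.768, 0.64, 0.001]
force: [-1.1, 0.8, 5.9]
gripper_width: 57.7
finger_force: 55.2
time_s: 13.7
ee_pos: [527.7, -224.0, 188.0]
tcp_rot: [0.002, 0.769, 0.64, 0.001]
force: [0.1, -0.4, -3.1]
gripper_width: 57.7
finger_force: 55.0
[ 527.713 -223.969  187.974] 1.3884762357798661 [ 0.003 -0.001 -1.   ] [ 0.069 -0.392 -3.083]
[199.589  22.676  -0.097] turn 0.14367990898496963
```

```bash
python3 -m creep '[0,0,0,0.025,0.0028,0,1, 0,0,0,0.025,0.0028,0,1, 0,0,0,0.025,0.0028,0,1, 0,0,0,0.025,0.0028,0,1, 0,0,0,0.025,0.0028,0,1, 0,0,0,0.025,0.0028,0,1, 0,0,0,0.025,0.0028,0,1, 0,0,0,0.0246,0.0031,0,1, 0,0,0.144,0,0,0,1, 0,0,0,0,0,0,1, 0,0,0,0,0,0,1]'
python3 - <<'E'
from h import *
np.set_printoptions(precision=3,suppress=True)
p,M,o=pose();print(p,np.arctan2(M[1,0],M[0,0]),M[:,2]);save("wrist","w5.png",1.4)
# predicted gap outline at tops + bank bottom
c0=np.array([589,-21.8]);th=-.326
x=np.array([np.cos(th),np.sin(th)]);y=np.array([-np.sin(th),np.cos(th)])
for n,z,pts in[("rim",43,[(-39,59),(39,59),(39,-59),(-39,-59)]),("inner rim",43,[(-33,53),(33,53)])]:
    print(n,proj("wrist",[[*(c0+a*x+b*y),z] for a,b in pts])*1.4)
print("bank bottom",proj("wrist",[p+M@np.array([a,b,70.6]) for a,b in((13,-29),(13,29))])*1.4)
E
```

```text
time_s: 15.08
ee_pos: [584.8, -31.4, 185.3]
tcp_rot: [-0.0, 0.812, 0.584, -0.001]
force: [-0.4, -0.2, -1.2]
gripper_width: 57.5
finger_force: 55.0
[584.791 -31.431 185.34 ] 1.246661486529337 [-0.001  0.    -1.   ]
rim [[325.014 170.762]
 [449.529 170.972]
 [442.95  343.896]
 [330.973 343.725]]
inner rim [[334.655 179.997]
 [439.864 180.173]]
bank bottom [[327.242 292.304]
 [443.147 292.228]]
```

View pics/w5.png

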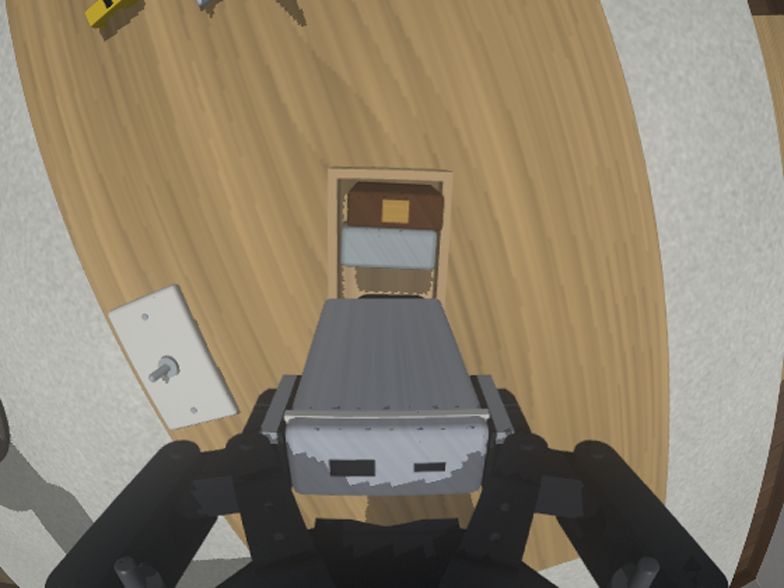

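The bank's bottom front edge is at (325–440,298). The tin's near top edge is at (343,265)–(435,269), and the inner rim at (338,180)–(443,181). I work out the relative offsets.

```bash
python3 - <<'E'
from h import *
np.set_printoptions(precision=2,suppress=True)
p,M,o=pose()
for n,q,z in[("bank bl",(325,298),114.7),("bank br",(440,298),114.7),("bank topfront l",(287,415),226.7),("bank topfront r",(489,415),226.7),("tin l",(342,266),88),("tin r",(436,269),88),("rim tl",(329,169),43),("rim tr",(452,172),43),("out l",(330.5,298),43),("out r",(447.5,298),43),("ear up",(391,296),65)]:
    print(n,(M.T@(at("wrist",np.array(q)/1.4,z)-p))[:2])
print("ear upper edge by tcp",rel([578.5,-59.2,0])[:2]+[12,0],"tin low by tcp",rel([594.5,-5.1,0])[:2]-[11,0])
E
```

```text
bank bl [  9.98 -30.42]
bank br [10.   27.39]
bank topfront l [ 14.56 -26.83]
bank topfront r [14.56 28.67]
tin l [ 19.45 -24.01]
tin r [17.76 27.89]
rim tl [ 70.66 -35.44]
rim tr [68.89 41.6 ]
out l [-14.71 -36.97]
out r [-14.68  41.44]
ear up [-5.82  3.3 ]
ear upper edge by tcp [-16.23   2.97] tin low by tcp [17.15  0.87]
```

```bash
python3 -m creep '[0,0,0,0.0035,0.004,0,1, 0,0,0,0,0,0.01,1, 0,0,0,0,0,0.01,1, 0,0,0,0,0,0.008,1, 0,0,0,0,0,0.008,1, 0,0,0,0,0,0.008,1,0,0,0,0,0,0,1]'
python3 - <<'E'
from h import *
np.set_printoptions(precision=2,suppress=True)
p,M,o=pose();print(p,o["force"]);save("wrist","w6.png",1.4)
E
```

```text
time_s: 16.0
ee_pos: [589.6, -29.1, 141.5]
tcp_rot: [-0.0, 0.812, 0.583, -0.001]
force: [0.7, 0.2, -1.7]
gripper_width: 57.3
finger_force: 55.0
[589.65 -29.14 141.45] [ 0.7   0.25 -1.66]
```

View pics/w6.png

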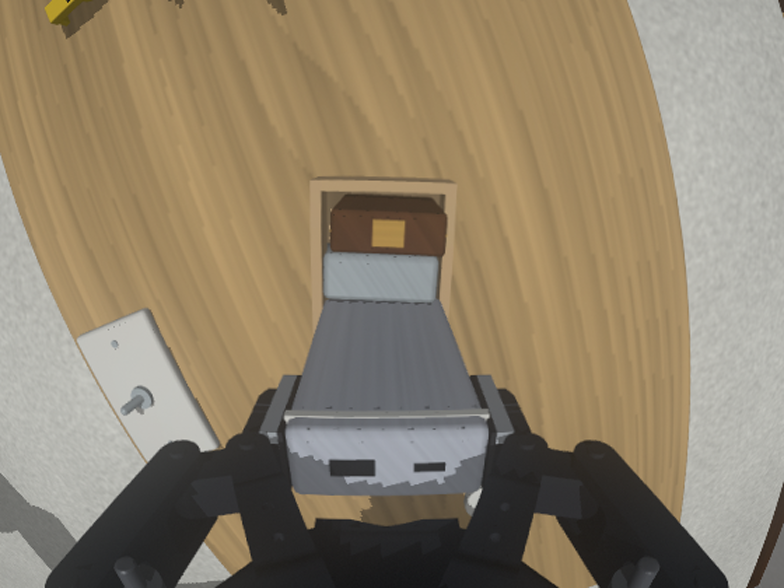

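No contact. The rim centre (383.5) lines up with the bank's bottom centre (382.5). I continue down slowly.

```bash
python3 -m creep '[0,0,0,0,0,0.008,1, 0,0,0,0,0,0.008,1, 0,0,0,0,0,0.007,1, 0,0,0,0,0,0.005,1, 0,0,0,0,0,0.004,1, 0,0,0,0,0,0.003,1,0,0,0,0,0,0,1]'
```

```text
time_s: 16.92
ee_pos: [590.0, -29.1, 107.1]
tcp_rot: [-0.0, 0.812, 0.583, -0.0]
force: [-0.3, -0.0, -2.4]
gripper_width: 57.5
finger_force: 55.0
```

Bottom is at 36.5 mm, below the rim, with no contact.

```bash
python3 -m creep '[0,0,0,0,0,0.004,1, 0,0,0,0,0,0.004,1, 0,0,0,0,0,0.003,1, 0,0,0,0,0,0.002,1, 0,0,0,0,0,0.002,1, 0,0,0,0,0,0,1]'; python3 -m creep '[0,0,0,0,0,0.001,1, 0,0,0,0,0,0.001,1, 0,0,0,0,0,0,1]'
```

```text
time_s: 17.68
ee_pos: [590.0, -29.2, 92.1]
tcp_rot: [-0.0, 0.812, 0.583, -0.0]
force: [-0.1, -0.3, -2.5]
gripper_width: 57.6
finger_force: 55.0
time_s: 18.05
ee_pos: [590.0, -29.2, 90.2]
tcp_rot: [-0.0, 0.812, 0.583, -0.0]
force: [-0.5, 0.5, -1.6]
gripper_width: 57.4
finger_force: 55.0
```

```bash
python3 -m creep '[0,0,0,0,0,0.001,1, 0,0,0,0,0,0.001,1, 0,0,0,0,0,0,1]'
```

```text
time_s: 18.42
ee_pos: [590.2, -29.1, 88.7]
tcp_rot: [0.0, 0.812, 0.583, 0.0]
force: [-2.0, 0.3, 0.9]
gripper_width: 57.7
finger_force: 55.2
```

```bash
python3 -m creep '[0,0,0,0,0,0.0005,1, 0,0,0,0,0,0,1]' 20
```

```text
time_s: 18.68
ee_pos: [590.2, -29.1, 88.6]
tcp_rot: [0.0, 0.812, 0.583, 0.0]
force: [-2.6, 0.8, 6.3]
gripper_width: 57.8
finger_force: 55.7
```

Floor contact came at the expected height of 88.6 mm. Release slowly, retreat and check.

```bash
python3 -m creep '[0,0,0,0,0,0,0,0,0,0,0,0,0,-0.3,0,0,0,0,0,0,-0.6,0,0,0,0,0,0,-1,0,0,0,0,0,0,-1,0,0,0,0,0,0,-1, 0,0,0,0,0,-0.02,-1, 0,0,0,0,0,-0.04,-1, 0,0,0,0,0,-0.05,-1, 0,0,0,0,0,-0.05,-1, 0,0,0,-0.03,0,0,-1,0,0,0,-0.03,0,0,-1,0,0,0,0,0,0,-1,0,0,0,0,0,0,-1]' 20
python3 - <<'E'
from h import *
np.set_printoptions(precision=2,suppress=True)
a=save("wrist","w7.png",1); b=robot.get_image("side")[:,:,::-1]
cv2.imwrite("pics/f.png",np.hstack([cv2.resize(a[60:330,180:400],(366,450)),cv2.resize(b[120:260,190:320],(418,450))]))
d=K("wrist")
for n,z in[("power_bank",130),("earbud_case",80),("tin",88),("seal_case",86)]:
    f=robot.trace("wrist",n); print(n,[ (round(q["p"],2),q["bbox"]) for q in f[:1]])
E
```

```text
time_s: 20.42
ee_pos: [571.0, -85.8, 247.7]
tcp_rot: [-0.0, 0.813, 0.583, 0.0]
force: [0.3, 0.1, 0.6]
gripper_width: 85.6
finger_force: 0.0
power_bank [(0.75, [238.9, 116.2, 306.6, 155.1])]
earbud_case [(0.98, [248.2, 152.8, 299.5, 178.6])]
tin [(0.64, [244.1, 92.7, 300.9, 115.1])]
seal_case [(0.67, [246.9, 69.1, 305.9, 94.9])]
```

View pics/f.png

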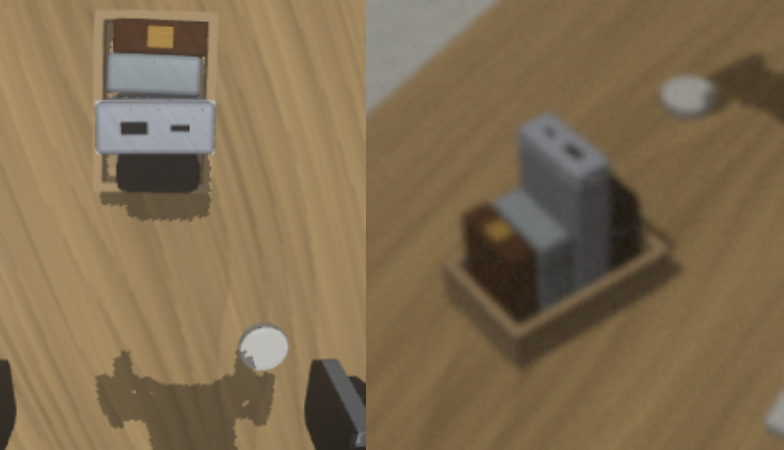

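The bank stands upright in the caddy between the tin and the earbud case, with top height matching. Everything else is upright and the arm is clear.

```bash
python3 -c "
from cell import robot
print(robot.close_job())"
```

```text
the job is handed in; nothing more can be done
None
```

The power bank is standing upright on the caddy floor between the earbud case and the tin; I handed the job in at about 21 s, with no verdict returned, and the last pictures show all three slabs still standing and the arm clear.

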